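Set out a conveyor repair kit between two stock bins

TASK

Set out the repair kit on the three white pads of the kitting board, each part centred and released: the brown carton on the middle pad, squared up with it, the black roller standing upright on the pad next to the yellow bin, and the orange hub, flange down, on the pad next to the blue bin. Lay the steel bearing flat on top of the carton, in the middle; set the bearing down gently, never let it drop.

Things in the scene. Friction and masses are not known exactly. Their poses are not given: they have to be found in the camera images.
- carton_mid (a point): Small brown cardboard carton with a strip of paler tape over it. Loose, on the table between the robot and the board. 56 mm (its x) x 76 mm (its y) x 45 mm tall (its z, up). Point at its centre, half-way up. About 0.1 to 0.2 kg.
- bearing_mid (a point): Steel ball bearing lying flat: a disc of 52 mm diameter, 15 mm thick, with a black seal ring and a dark bore (only drawn: it is solid). Loose, on the table between the robot and the board. Point at its centre, half-way up; z is its axis. About 0.1 to 0.2 kg.
- roller_mid (a point): Black rubber roller standing on end, with a steel hub disc on top: a plain cylinder of 50 mm diameter, 50 mm tall. Loose, on the table between the robot and the board. Point at its centre, half-way up; z is its axis, up. About 0.13 to 0.25 kg.
- hub_mid (a point): Orange plastic flanged hub standing on its flange: flange disc of 60 mm diameter, 10 mm thick at the bottom, and on it a round boss of 34 mm diameter that reaches 52 mm above the underside. Loose, on the table between the robot and the board. Point on its axis, half-way up (26 mm above the underside); z is its axis, boss upward. About 0.08 to 0.17 kg.
- pad_left: The left one (as the robot sees it) of the three identical white square pads (80 x 80 mm, 2 mm thick) in a row on the fixed dark grey kitting board (130 x 520 mm, 4 mm thick). Fixed. Origin at the centre of the pad's underside, on the board's face; its top is 2 mm higher, 6 mm above the table. x points across the row, away from the robot; y along the row, to the robot's left; z up. Neighbouring pads are about 100 mm apart, centre to centre.
- pad_mid: The middle one of the three identical white square pads (80 x 80 mm, 2 mm thick) in a row on the fixed dark grey kitting board (130 x 520 mm, 4 mm thick). Fixed. Origin at the centre of the pad's underside, on the board's face; its top is 2 mm higher, 6 mm above the table. x points across the row, away from the robot; y along the row, to the robot's left; z up. Neighbouring pads are about 100 mm apart, centre to centre.
- pad_right: The right one (as the robot sees it) of the three identical white square pads (80 x 80 mm, 2 mm thick) in a row on the fixed dark grey kitting board (130 x 520 mm, 4 mm thick). Fixed. Origin at the centre of the pad's underside, on the board's face; its top is 2 mm higher, 6 mm above the table. x points across the row, away from the robot; y along the row, to the robot's left; z up. Neighbouring pads are about 100 mm apart, centre to centre.
- blue_bin: Blue open plastic bin (80 x 80 mm, 50 mm tall) with small metal parts in it, standing at one end of the row of white pads, about 105 mm from the nearest pad's centre; it may be at the left or the right end. Fixed. Origin at the centre of its underside, on the board, 4 mm above the table; z up.
- yellow_bin: Yellow open plastic bin (80 x 80 mm, 50 mm tall) with small metal parts in it, standing at one end of the row of white pads, about 105 mm from the nearest pad's centre; it may be at the left or the right end. Fixed. Origin at the centre of its underside, on the board, 4 mm above the table; z up.
Not all that is in view belongs to the job. What is meant by the part that bears roller_mid is not green, and is the larger of those in its own colour. What is shaped like the part that bears bearing_mid but purple is not meant.

How it is judged:
By the outcome, as a careful person would: the job done as asked, in the order asked, and still so for the second after the job is handed in, with the robot touching nothing.
It also fails if it takes over 112 s, if anything falls off the work surface, if the arm or the gripper's body presses on something with over 40 N, if the wrist force passes 120 N, or if a joint passes its speed limit or range.

ROBOT

A 6-joint arm with a two-finger parallel gripper is mounted at the origin on the work surface. World frame = base frame: x ahead of the robot, y to its left, z up, the work surface at z = 0. Lengths are in m, angles in rad, forces in N, time in s.
With the tool pointing down it reaches from about 0.225 to 0.725 m from the base axis. Payload 3.1 kg.
Tool frame: the origin (TCP) lies on the mounting face of the last link; the fingertips stand 173 mm ahead of it and the grasp point (between the pads) lies 155 mm ahead of it; x points along the fingers, z is the direction in which the jaws open and shut, and the axes are right-handed (so a half turn about x gives the same grasp; the last joint's range is limited). The gripper opens to 85 mm and grips with 20 to 120 N. Pads are 22 mm wide; open, the fingers measure 114 mm over their backs; the gripper's body (76 mm by 85 mm) begins 54 mm behind the grasp point. The pads swing forward as they close: fully open they stand 13 mm farther back than shut.
Start: joints at [1.15, 0.048, 0.099, 1.622, 0, 1.443], TCP at [0.152, 0.503, 0.405] pointing down, gripper open.
Joint ranges: [-2.91, 2.91], [-0.99, 1.94], [-1.21, 1.42], [-2.12, 2.29], [-1.49, 1.47], [-3.14, 3.14]. Speed limits (rad/s): [2.79, 2.79, 3.14, 3.14, 3.14, 3.14].

INTERFACE

Orientations are given as a rotation vector (axis times angle).
In Python, from plant import status, cams, ticket gives the robot as it stands. The module is installed in compiled form; this text tells all that it offers.
- The arm moves only by the tool step_arm, never from a script. Its argument "targets" is a list of rows, each a list of 7 numbers: the shift along the tool's x, y, z in mm, then the turn, a rotation vector about the tool's x, y, z in degrees, then the opening, from 0 (shut) to 1 (fully open). In form: [[tx, ty, tz, ax, ay, az, fingers], ...]. A call has exactly 10 rows; each row shifts and turns the commanded pose from where the row before left it, along the tool's axes as they then stand; what a row does not reach is not made up. A row lasts 1/12 s, in which the tool goes at most 41.7 mm and 7.16 degrees, less where a joint would pass 70% of its speed; a pose out of reach is approached as far as the arm can. A call with a gripper value outside its range is refused whole. The fingers move at their own pace and stop on an object; "newtons" is the grip in N (left out, the last holds). Time passes only in rows, so rows that do not move let the fingers close, or fill a call up. It gives the time, the measured TCP pose, the force and the opening at its end, in the units of the state.
- status.state(): the state, without advancing time (a new reading comes with each control period).
- cams.get_image(name): name is "side" or "top"; returns a dict with "image" (400x640x3 uint8, blue, green, red), "K" (3x3 intrinsics, pixels), "k1" (the pictures are not rectified: a ray, as slopes to the right and down, at radius r is drawn at 1 + k1 r^2 times it, then the intrinsics apply), "R" (3x3) and "t" (3): a world point X has camera coordinates R X + t. Camera axes: x right, y down, z forward; pixel columns grow to the right and rows downward; lengths in m; the calibration is good to about 2 mm. A picture is of the moment at which its call begins. There is no depth.
- ticket.sign_off(): hands the job in, once; it reports no verdict.
The state is a dict: "clock": time; "qpos": joint angles; "joint_vel": joint speeds; "tau": joint torques, N m; "ee_pos": TCP position; "tool_rot": TCP orientation; "force": force on the tool from outside, world axes, zero at the start; "moment": the same for the moment, N m; "width": opening from 0.0 (shut) to 1.0 (fully open).
Only numpy, scipy, OpenCV 4.12 (cv2) and the standard library are available. Lean on these libraries where they do the work, as an engineer would, in place of code of your own. Each camera call takes 0.05 s, during which the arm holds its last target. There are 200 camera calls.

## Working session

There is one attempt and no reset: what is moved stays moved. The work goes in short steps, Python scripts to look and compute and a tool call to move; the robot and the scene stay as the last step left them, time stands still between calls to the robot, and variables do not carry over. Pictures are saved under pics/ and viewed, about 12 in all and at most 16, crops included, and the job is handed in when it is done.

Besides the shell and the picture viewer there is one more tool, called after "Call:" as name(argument=value, ...), one argument or row to a line, values as JSON. step_arm: Moves the arm, as the interface text tells. Its arguments: {"type":"object","properties":{"targets":{"type":"array"},"newtons":{"type":"number"}},"required":["targets"]}

```bash
mkdir -p pics; cat > h.py <<'E'
import numpy as np, cv2
from plant import status, cams, ticket
def grab(n):
    d=cams.get_image(n); return d
def ray(d,u,v):
    K=d["K"];p=np.array([(u-K[0,2])/K[0,0],(v-K[1,2])/K[1,1]])
    q=p.copy()
    for _ in range(30): q=p/(1+d["k1"]*(q@q))
    R=d["R"];c=-R.T@d["t"];return c,R.T@np.array([q[0],q[1],1])
def at(d,u,v,z):
    c,r=ray(d,u,v);return c+r*(z-c[2])/r[2]
def proj(d,X):
    q=d["R"]@np.array(X)+d["t"];q=q[:2]/q[2];q=q*(1+d["k1"]*(q@q));return d["K"][:2,:2]@q+d["K"][:2,2]
E
python3 - <<'E'
from h import *
for n in("top","side"):
    d=grab(n);cv2.imwrite(f"pics/{n}0.png",d["image"]);print(n,d["K"].tolist(),d["k1"],(-d["R"].T@d["t"]).round(3),d["R"].round(3).tolist())
print(status.state())
E
```

```text
top [[400.16642472922643, 0.0, 319.83746461340576], [0.0, 400.16642472922643, 200.79869087333043], [0.0, 0.0, 1.0]] -0.0768759996033681 [0.375 0.035 0.985] [[-0.029, -0.999, 0.015], [-0.994, 0.027, -0.105], [0.105, -0.018, -0.994]]
side [[438.48323826201266, 0.0, 315.996682331979], [0.0, 438.48323826201266, 202.8128089114008], [0.0, 0.0, 1.0]] -0.11302048459495108 [0.233 0.525 0.63 ] [[-0.899, -0.438, -0.017], [-0.298, 0.641, -0.708], [0.321, -0.631, -0.706]]
{'clock': 0.1, 'qpos': array([1.15017146e+00, 4.86761384e-02, 9.77326283e-02, 1.62201089e+00,
       4.31403666e-06, 1.44302324e+00]), 'joint_vel': array([-4.68491331e-05, -9.17452416e-04,  3.48082527e-03, -5.27822362e-05,
        2.60375469e-03, -5.21359519e-04]), 'tau': array([ 3.48037727e-03, -3.39851725e+01,  3.20936108e+01,  1.57623889e-02,
       -1.73608614e-04,  3.24146725e-06]), 'ee_pos': array([0.15147778, 0.50247154, 0.40362314]), 'tool_rot': array([-0.99196095,  1.3355586 ,  0.99021265]), 'force': array([ 0.56779401, -0.07142072, -0.43598703]), 'moment': array([-0.00595345,  0.01773993,  0.00957128]), 'width': 1.0007478198076578}
```

View pics/top0.png

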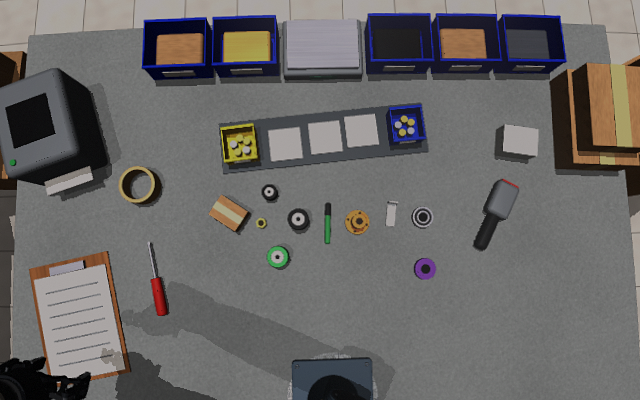

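View pics/side0.png

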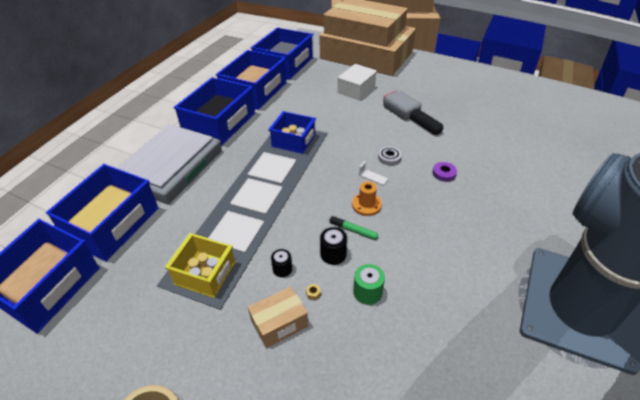

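Top: yellow bin (238,144) left, blue bin (406,125) right, pads (285,144), (325,137), (361,130). Roller candidates are black large (298,219), black small (270,192) and green (278,257): the large black one fits. Bearing candidates are steel (423,217) and purple (425,268): the steel one fits. Hub is at (357,222) and carton at (229,213). I'll confirm in a crop.

```bash
python3 - <<'E'
from h import *
d=grab("top");im=d["image"]
cv2.imwrite("pics/crop1.png",cv2.resize(im[105:285,205:455],None,fx=3.2,fy=3.2,interpolation=cv2.INTER_CUBIC))
# rough
for n,(u,v,z) in dict(roller=(298,219,.05),hub=(357,222,.052),bear=(423,217,.015),carton=(229,213,.045),pl=(285,144,.006),pm=(325,137,.006),pr=(361,130,.006)).items(): print(n,at(d,u,v,z).round(3))
# pads by white threshold
hsv=cv2.cvtColor(im,cv2.COLOR_BGR2HSV)
m=((hsv[...,2]>185)&(hsv[...,1]<40)).astype(np.uint8)
for c in cv2.findContours(m,cv2.RETR_EXTERNAL,cv2.CHAIN_APPROX_NONE)[0]:
    if cv2.contourArea(c)>300:
        (u,v),s,a=cv2.minAreaRect(c);b=cv2.boxPoints(((u,v),s,a));P=[at(d,*p,.006) for p in b]
        e=P[1]-P[0];print("white",round(u,1),round(v,1),s,at(d,u,v,.006).round(4),np.degrees(np.arctan2(e[1],e[0])).round(1))
E
```

```text
roller [0.433 0.07  0.05 ]
hub [ 0.421 -0.067  0.052]
bear [ 0.431 -0.234  0.015]
carton [0.451 0.233 0.045]
pl [0.624 0.1   0.006]
pm [ 0.639 -0.     0.006]
pr [ 0.655 -0.092  0.006]
```

View pics/crop1.png

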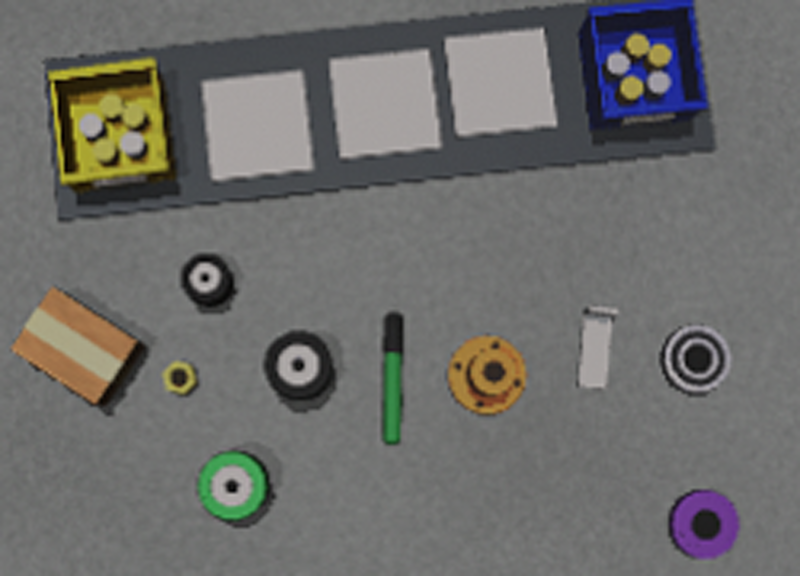

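Confirmed: the large black roller (crop 298,366), steel bearing (696,358), orange hub (488,373) and carton (78,345). Next I'll measure them with both cameras.

```bash
cat >> h.py <<'E'
from scipy.optimize import minimize
def box(a,b,z0,z1): return [[np.array([sx*a/2,sy*b/2,z]) for sx in(-1,1) for sy in(-1,1) for z in(z0,z1)]]
def cyl(r,z0,z1): return [np.array([r*np.cos(t),r*np.sin(t),z]) for z in(z0,z1) for t in np.linspace(0,6.28,40)]
MODEL=dict(carton=box(.056,.076,0,.045),roller=[cyl(.025,0,.05)],hub=[cyl(.03,0,.01),cyl(.017,0,.052)],bear=[cyl(.026,0,.015)],pad=box(.08,.08,.0055,.006))
RNG={'orange':((8,120,70),(20,255,255)),'carton':((8,45,80),(28,200,255)),'white':((0,0,150),(180,40,255)),'dark':((0,0,0),(180,255,52))}
def mask(im,col,S=4):
    b=cv2.resize(im,None,fx=S,fy=S,interpolation=cv2.INTER_CUBIC)
    return cv2.inRange(cv2.cvtColor(b,cv2.COLOR_BGR2HSV),*map(np.array,RNG[col]))
def render(d,name,x,y,th,z=0,S=4):
    m=np.zeros((400*S,640*S),np.uint8);c,s=np.cos(th),np.sin(th)
    for part in MODEL[name]:
        P=np.array([proj(d,[x+c*p[0]-s*p[1],y+s*p[0]+c*p[1],p[2]+z]) for p in part])
        cv2.fillConvexPoly(m,cv2.convexHull(((P+.5)*S-.5).round().astype(np.int32)),255)
    return m
def fit(d,name,col,x0,z=0,turn=False,close=9,M=None):
    if M is None:
        M=mask(d["image"],col)
        M=cv2.morphologyEx(M,cv2.MORPH_CLOSE,np.ones((close,close)))
    n,l=cv2.connectedComponents(M)
    R0=render(d,name,*x0,z); ids=np.bincount(l[(R0>0)&(M>0)],minlength=n);ids[0]=0
    M=((l==ids.argmax())*255).astype(np.uint8)
    cs=cv2.findContours(M,cv2.RETR_EXTERNAL,cv2.CHAIN_APPROX_NONE)[0];M=cv2.drawContours(M,cs,-1,255,-1)
    def f(p):
        R=render(d,name,p[0],p[1],p[2] if turn else x0[2],z)
        return 1-np.count_nonzero(R&M)/np.count_nonzero(R|M)
    s=np.array([[0,0,0],[.008,0,0],[0,.008,0],[0,0,.25]]) if turn else np.array([[0,0],[.008,0],[0,.008]])
    r=minimize(f,x0[:s.shape[1]],method='Nelder-Mead',options=dict(initial_simplex=np.array(x0[:s.shape[1]])+s,xatol=1e-4,fatol=1e-4,maxiter=150))
    return r.x.round(4),round(1-r.fun,3)
E
cat > m.py <<'E'
from h import *
for n in("top","side"):
    d=grab(n)
    print(n)
    print(" hub",*fit(d,"hub","orange",[.425,-.067,0]))
    print(" carton",*fit(d,"carton","carton",[.45,.233,-.6],turn=True))
    for x0 in([.624,.1,.1],[.639,0,.1],[.655,-.092,.1]): print(" pad",*fit(d,"pad","white",x0,turn=True,close=3))
    print(" bear",*fit(d,"bear","white",[.43,-.234,0],close=21))
    # roller: bright disc centre near top
    u,v=proj(d,[.433,.07,.05]);m=mask(d["image"],"white");k,l,st,c=cv2.connectedComponentsWithStats(m)
    g=[(np.hypot(*(c[i]-4*np.array([u,v]))),i) for i in range(1,k) if st[i,4]>150];i=min(g)[1];uv=(c[i]+.5)/4-.5
    print(" roller",at(d,*uv,.05).round(4),st[i,4])
E
python3 m.py
```

```text
top
 hub [ 0.4241 -0.0715] 0.943
 carton [ 0.4546  0.24   -0.5954] 0.906
 pad [0.6254 0.0996 0.0811] 0.924
 pad [6.392e-01 4.000e-04 1.059e-01] 0.926
 pad [ 0.6544 -0.091   0.0729] 0.924
 bear [ 0.4308 -0.2326] 0.811
 roller [0.4334 0.071  0.05  ] 1411
side
 hub [ 0.4249 -0.0779] 0.874
 carton [ 0.4522  0.2335 -0.6118] 0.963
 pad [0.624  0.0957 0.0582] 0.938
 pad [ 0.6391 -0.0023  0.0895] 0.95
 pad [ 0.6548 -0.0951  0.1069] 0.939
 bear [0.0228 0.149 ] 0.007
 roller [0.4331 0.0676 0.05  ] 2656
```

```bash
cat >> h.py <<'E'
from scipy.spatial.transform import Rotation as Rn
def plan(x,y,z,jaw,q=True):
    """turn about tool x (deg), then shift in turned tool axes (mm)"""
    s=status.state();R=Rn.from_rotvec(s["tool_rot"]).as_matrix();zt=R[:,2]
    dz=(jaw-np.arctan2(zt[1],zt[0])+np.pi/2)%np.pi-np.pi/2   # world yaw change
    R2=Rn.from_rotvec([0,0,dz]).as_matrix()@R
    d=R2.T@(np.array([x,y,z])-s["ee_pos"])
    print("t",round(s["clock"],2),"turn",np.degrees(-dz).round(1),"shift mm",(d*1000).round(1),"toolx",R[:,0].round(4),"jaw",np.degrees(np.arctan2(zt[1],zt[0])).round(1),"q6",s["qpos"][5].round(2))
def rect(d,x,y,z,half=.07,res=.0005):
    g=np.arange(-half,half,res);mp=np.array([[proj(d,[x+a,y+b,z]) for b in g] for a in g],np.float32)
    return cv2.remap(d["image"],mp[...,0],mp[...,1],cv2.INTER_CUBIC),g
E
python3 - <<'E'
from h import *
for n in("top","side"):
    d=grab(n);print(n)
    for p in([.625,.0985],[.639,-.001],[.6545,-.0925]):
        w,g=rect(d,*p,.006);gr=cv2.cvtColor(w,cv2.COLOR_BGR2GRAY)
        t,m=cv2.threshold(gr,0,255,cv2.THRESH_OTSU)
        k,l,st,c=cv2.connectedComponentsWithStats(m);i=l[140,140]
        cc=max(cv2.findContours((l==i).astype(np.uint8),0,1)[0],key=cv2.contourArea)
        (a,b),s,th=cv2.minAreaRect(cc);res=.5
        print(" pad x",round(p[0]+g[0]+b*.0005,4),"y",round(p[1]+g[0]+a*.0005,4),"size",np.round(np.array(s)*.5,1),"th",round(th,1))
        # edge line fits: columns of left/right
        M=l==i;r=np.arange(80,200)
        L=[np.argmax(M[k]) for k in r];Rr=[279-np.argmax(M[k][::-1]) for k in r];T=[np.argmax(M[:,k]) for k in r];B=[279-np.argmax(M[:,k][::-1]) for k in r]
        print("   slopes deg L,R (dy/dx) T,B(-dx/dy)",[np.degrees(np.arctan(np.polyfit(r,e,1)[0])).round(1) for e in(L,Rr)],[np.degrees(-np.arctan(np.polyfit(r,e,1)[0])).round(1) for e in(T,B)])
    w,g=rect(d,.431,-.234,.015,.04);gr=cv2.cvtColor(w,cv2.COLOR_BGR2GRAY).astype(float)
    c=cv2.HoughCircles(cv2.GaussianBlur(gr,(0,0),2).astype(np.uint8),cv2.HOUGH_GRADIENT,1.5,100,param1=60,param2=10,minRadius=46,maxRadius=58)
    if c is not None: print(" bear",[(.431+g[0]+q[1]*.0005,-.234+g[0]+q[0]*.0005,q[2]/2) for q in c[0]])
plan(.4535,.237,.30,-.60)
E
```

```text
top
 pad x 0.6244 y 0.1005 size [80.9 80.7] th 85.1
   slopes deg L,R (dy/dx) T,B(-dx/dy) [np.float64(4.7), np.float64(4.4)] [np.float64(5.2), np.float64(4.7)]
 pad x 0.6394 y -0.0 size [80.8 80.9] th 85.0
   slopes deg L,R (dy/dx) T,B(-dx/dy) [np.float64(4.8), np.float64(5.0)] [np.float64(5.2), np.float64(4.8)]
 pad x 0.6547 y -0.0915 size [80.8 80.6] th 85.3
   slopes deg L,R (dy/dx) T,B(-dx/dy) [np.float64(4.9), np.float64(5.0)] [np.float64(4.8), np.float64(4.8)]
 bear [(np.float64(0.4318750027418137), np.float64(-0.23312499725818636), np.float32(25.175)), (np.float64(0.47012500202655794), np.float64(-0.19712499880790713), np.float32(27.725))]
side
 pad x 0.6372 y 0.111 size [114.5 114. ] th 90.0
   slopes deg L,R (dy/dx) T,B(-dx/dy) [np.float64(5.0), np.float64(-14.5)] [np.float64(4.9), np.float64(-22.1)]
 pad x 0.6391 y -0.0027 size [82.6 83.1] th 84.8
   slopes deg L,R (dy/dx) T,B(-dx/dy) [np.float64(5.2), np.float64(5.0)] [np.float64(5.0), np.float64(5.1)]
 pad x 0.6548 y -0.0945 size [82.9 84. ] th 85.2
   slopes deg L,R (dy/dx) T,B(-dx/dy) [np.float64(5.0), np.float64(5.1)] [np.float64(4.4), np.float64(5.0)]
 bear [(np.float64(0.43112500122189523), np.float64(-0.2338749987781048), np.float32(24.95)), (np.float64(0.4656250003576279), np.float64(-0.19412499272823336), np.float32(28.55))]
t 0.35 turn -72.4 shift mm [ 104.7   48.7 -399.2] toolx [-3.e-04 -5.e-04 -1.e+00] jaw 73.2 q6 1.44
```

Call:
step_arm(
  targets=[
    [10,0,0,-7,0,0,1],
    [10,0,0,-7,0,0,1],
    [10,0,0,-7,0,0,1],
    [10,0,0,-7,0,0,1],
    [10,0,0,-7,0,0,1],
    [10,0,0,-7,0,0,1],
    [10,0,0,-7,0,0,1],
    [10,0,0,-7,0,0,1],
    [10,0,0,-7,0,0,1],
    [10,0,0,-7,0,0,1],
  ],
)

```text
clock: 1.18
ee_pos: [0.1515, 0.5026, 0.3042]
tool_rot: [-1.857, 0.611, 1.857]
force: [-0.3, -0.1, -0.9]
width: 0.996
```

```bash
python3 -c "
from h import *
plan(.4535,.237,.25,-.60)"
```

```text
t 1.18 turn -2.1 shift mm [  54.2   48.7 -399.2] toolx [-0. -0. -1.] jaw 143.6 q6 0.22
```

Call:
step_arm(
  targets=[
    [5,0,0,-2,0,0,1],
    [5,5,-40,0,0,0,1],
    [5,5,-40,0,0,0,1],
    [5,5,-40,0,0,0,1],
    [5,5,-40,0,0,0,1],
    [5,5,-40,0,0,0,1],
    [5,5,-40,0,0,0,1],
    [5,5,-40,0,0,0,1],
    [5,5,-40,0,0,0,1],
    [0,5,-40,0,0,0,1],
  ],
)

```text
clock: 2.02
ee_pos: [0.4223, 0.2585, 0.2587]
tool_rot: [-1.874, 0.588, 1.876]
force: [-0.5, 0.6, -0.2]
width: 1.004
```

```bash
python3 -c "
from h import *
plan(.4535,.237,.18,-.60)
a=grab('side');b=grab('top')
cv2.imwrite('pics/c2.png',cv2.resize(np.hstack([a['image'][200:400,180:400],b['image'][120:320,140:360]]),None,fx=1.8,fy=1.8))"
```

```text
t 2.02 turn -0.4 shift mm [ 78.7   0.1 -38. ] toolx [-1.3e-03 -4.0e-04 -1.0e+00] jaw 145.2 q6 -0.55
```

View pics/c2.png

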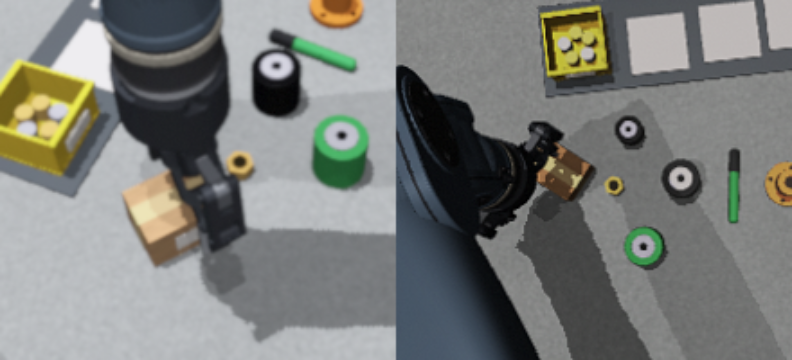

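The picture shows the gripper over the carton's near side, still about 38 mm short along its jaw axis. I'll centre and go down.

Call:
step_arm(
  targets=[
    [0,0,-19,0,0,0,1],
    [0,0,-19,0,0,0,1],
    [0,0,0,0,0,0,1],
    [15,0,0,0,0,0,1],
    [15,0,0,0,0,0,1],
    [15,0,0,0,0,0,1],
    [15,0,0,0,0,0,1],
    [15,0,0,0,0,0,1],
    [3,0,0,0,0,0,1],
    [0,0,0,0,0,0,1],
  ],
)

```text
clock: 2.95
ee_pos: [0.4512, 0.2391, 0.1803]
tool_rot: [-1.873, 0.588, 1.879]
force: [-0.5, -0.9, 0.6]
width: 0.999
```

Call:
step_arm(
  targets=[
    [0,0,0,0,0,0,0.4],
    [0,0,0,0,0,0,0.4],
    [0,0,0,0,0,0,0.4],
    [0,0,0,0,0,0,0.4],
    [0,0,0,0,0,0,0.4],
    [0,0,0,0,0,0,0.4],
    [0,0,0,0,0,0,0.4],
    [0,0,0,0,0,0,0.4],
    [0,0,0,0,0,0,0.4],
    [0,0,0,0,0,0,0.4],
  ],
  newtons=30,
)

```text
clock: 3.78
ee_pos: [0.4536, 0.2391, 0.1833]
tool_rot: [-1.876, 0.585, 1.872]
force: [-0.7, 0.4, 6.0]
width: 0.654
```

Call:
step_arm(
  targets=[
    [-20,0,0,0,0,0,0.4],
    [-30,0,0,0,0,0,0.4],
    [-30,0,0,-7,0,0,0.4],
    [0,0,0,-7,0,0,0.4],
    [0,0,0,-7,0,0,0.4],
    [0,0,0,-7,0,0,0.4],
    [0,0,0,-7,0,0,0.4],
    [0,0,0,-4,0,0,0.4],
    [0,0,0,0,0,0,0.4],
    [0,0,0,0,0,0,0.4],
  ],
)

```text
clock: 4.62
ee_pos: [0.4524, 0.2385, 0.2608]
tool_rot: [2.183, 0.077, -2.187]
force: [-0.4, -0.4, -1.2]
width: 0.654
```

```bash
python3 -c "
from h import *
plan(.639,-.001,.26,.0857)"
```

```text
t 4.62 turn -0.8 shift mm [   0.7  254.6 -165.4] toolx [-1.7e-03 -7.0e-04 -1.0e+00] jaw -175.9 q6 -1.29
```

Call:
step_arm(
  targets=[
    [0,32,-21,-1,0,0,0.4],
    [0,32,-21,0,0,0,0.4],
    [0,32,-21,0,0,0,0.4],
    [0,32,-21,0,0,0,0.4],
    [0,32,-21,0,0,0,0.4],
    [0,32,-21,0,0,0,0.4],
    [0,32,-21,0,0,0,0.4],
    [0,32,-21,0,0,0,0.4],
    [0,0,0,0,0,0,0.4],
    [0,0,0,0,0,0,0.4],
  ],
)

```text
clock: 5.45
ee_pos: [0.6436, -0.0036, 0.2602]
tool_rot: [2.176, 0.094, -2.18]
force: [-0.9, 1.7, -1.5]
width: 0.649
```

```bash
python3 -c "
from h import *
plan(.639,-.001,.20,.0857)
a=grab('side');b=grab('top')
cv2.imwrite('pics/c3.png',cv2.resize(np.hstack([a['image'][60:300,120:340],b['image'][60:300,220:440]]),None,fx=1.8,fy=1.8))"
```

```text
t 5.45 turn 0.0 shift mm [60.2 -3.   4.2] toolx [-2.e-03  3.e-04 -1.e+00] jaw -175.1 q6 -1.77
```

View pics/c3.png

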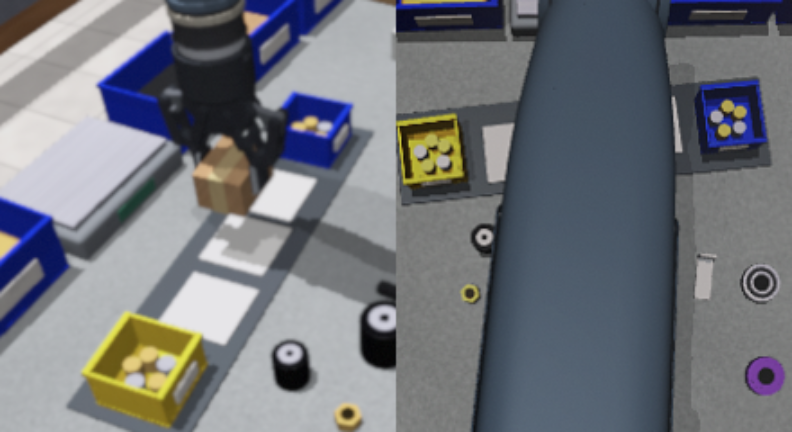

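The carton is held level above the middle pad; the arm hides the top view. Lowering.

Call:
step_arm(
  targets=[
    [15,-3,4,0,0,0,0.4],
    [15,0,0,0,0,0,0.4],
    [15,0,0,0,0,0,0.4],
    [12,0,0,0,0,0,0.4],
    [5,0,0,0,0,0,0.4],
    [3,0,0,0,0,0,0.4],
    [2,0,0,0,0,0,0.4],
    [1,0,0,0,0,0,0.4],
    [0,0,0,0,0,0,0.4],
    [0,0,0,0,0,0,0.4],
  ],
)

```text
clock: 6.38
ee_pos: [0.639, 0.0012, 0.1947]
tool_rot: [2.176, 0.099, -2.173]
force: [1.2, -0.1, -1.6]
width: 0.653
```

```bash
python3 -c "
from h import *
plan(.639,-.001,.187,.0857)
print(status.state()['force'])
a=grab('side')
cv2.imwrite('pics/c4.png',cv2.resize(a['image'][100:280,150:340],None,fx=3.2,fy=3.2,interpolation=cv2.INTER_CUBIC))"
```

```text
t 6.38 turn 0.3 shift mm [7.7 2.2 0.2] toolx [ 1.6e-03 -1.0e-04 -1.0e+00] jaw -174.8 q6 -1.76
[ 1.19596854 -0.07355605 -1.61069878]
```

View pics/c4.png

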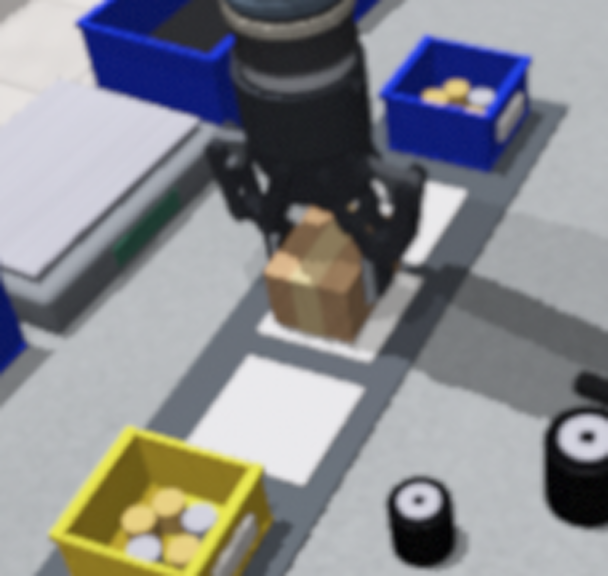

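```bash
python3 -c "
from h import *
d=grab('side')
for z in(.006,.012):
  for u,v in((275,323),(350,340)): print(z,at(d,u/3.2+150,v/3.2+100,z).round(4))
c,s=np.cos(.0857),np.sin(.0857)
for sx in(1,-1): print('want',.639+c*.028*sx-s*.038,-.0025+s*.028*sx+c*.038)
"
```

```text
0.006 [0.6669 0.0308 0.006 ]
0.006 [0.6152 0.0236 0.006 ]
0.012 [0.6627 0.0356 0.012 ]
0.012 [0.6116 0.0284 0.012 ]
want 0.6636446249371125 0.037757203848616354
want 0.6078501448243442 0.0329638763044265
```

Call:
step_arm(
  targets=[
    [2,-2,0,0,0,0,0.4],
    [2,0,0,0,0,0,0.4],
    [1,0,0,0,0,0,0.4],
    [1,0,0,0,0,0,0.4],
    [0,0,0,0,0,0,0.4],
    [0,0,0,0,0,0,0.4],
    [0,0,0,0,0,0,0.4],
    [0,0,0,0,0,0,0.4],
    [0,0,0,0,0,0,0.4],
    [0,0,0,0,0,0,0.4],
  ],
)

```text
clock: 7.32
ee_pos: [0.6386, 0.0033, 0.1894]
tool_rot: [2.176, 0.099, -2.174]
force: [-2.8, 0.8, 4.7]
width: 0.651
```

Call:
step_arm(
  targets=[
    [0,0,0,0,0,0,1],
    [0,0,0,0,0,0,1],
    [0,0,0,0,0,0,1],
    [0,0,0,0,0,0,1],
    [0,0,0,0,0,0,1],
    [0,0,0,0,0,0,1],
    [-20,0,0,0,0,0,1],
    [-30,0,0,0,0,0,1],
    [-25,0,0,0,0,0,1],
    [0,0,0,0,0,0,1],
  ],
)

```text
clock: 8.15
ee_pos: [0.6406, 0.003, 0.2698]
tool_rot: [2.186, 0.097, -2.162]
force: [1.1, 0.2, 1.9]
width: 0.995
```

```bash
python3 -c "
from h import *
plan(.4333,.0695,.26,.0857)"
```

```text
t 8.15 turn 0.3 shift mm [  7.4 -84.  200.9] toolx [ 0.0113 -0.0011 -0.9999] jaw -174.8 q6 -1.76
```

Call:
step_arm(
  targets=[
    [0,-14,33,0,0,0,1],
    [0,-14,34,0,0,0,1],
    [0,-14,34,0,0,0,1],
    [0,-14,34,0,0,0,1],
    [0,-14,33,0,0,0,1],
    [7,-14,33,0,0,0,1],
    [0,0,0,0,0,0,1],
    [0,0,0,0,0,0,1],
    [0,0,0,0,0,0,1],
    [0,0,0,0,0,0,1],
  ],
)

```text
clock: 8.98
ee_pos: [0.432, 0.0683, 0.2567]
tool_rot: [2.178, 0.098, -2.172]
force: [0.0, -0.9, 0.3]
width: 1.003
```

```bash
cat > mc.py <<'E'
from h import *
for n in("top","side"):
    d=grab(n);print(n,*fit(d,"carton","carton",[.639,0,.0857],z=.006,turn=True))
    p=[.639,-.001];w,g=rect(d,*p,.006)
plan(.4333,.0695,.182,.0857)
a=grab('side');b=grab('top')
cv2.imwrite('pics/c5.png',cv2.resize(np.hstack([a['image'][100:280,150:380],b['image'][80:260,230:430]]),None,fx=1.86,fy=1.86,interpolation=cv2.INTER_CUBIC))
E
python3 mc.py
```

```text
top [ 6.437e-01 -3.000e-04  1.130e-01] 0.855
side [ 0.6434 -0.0046  0.1131] 0.935
t 9.08 turn 0.3 shift mm [74.7 -1.2 -1. ] toolx [ 2.4e-03 -1.0e-04 -1.0e+00] jaw -174.8 q6 -1.66
```

View pics/c5.png

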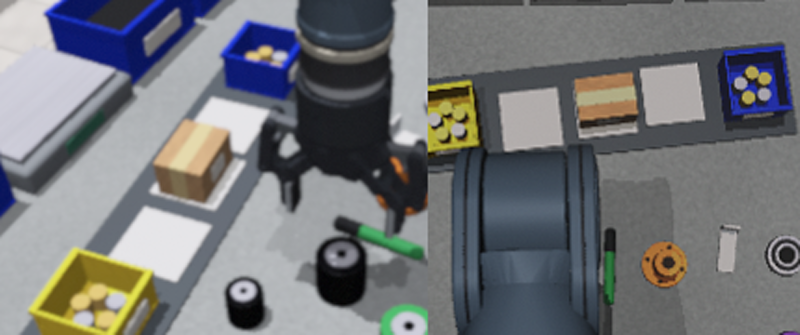

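The side crop shows the carton flat on the pad at (195,160), seemingly a few mm far in x. I'll measure its top face precisely.

```bash
cat > mt.py <<'E'
from h import *
out=[]
for n in("top","side"):
    d=grab(n);w,g=rect(d,.641,-.001,.051,.07);h=cv2.cvtColor(w,cv2.COLOR_BGR2HSV)
    o=d["image"]
    # outline overlay of model hypothesis on-pad centre
    b=cv2.resize(o,None,fx=4,fy=4,interpolation=cv2.INTER_CUBIC)
    u,v=proj(d,[.64,0,.03])
    for (x,y,t,c) in((.639,0 if n=="top" else -.0027,.0857,(0,255,0)),):
        C,S=np.cos(t),np.sin(t);f=lambda p:(proj(d,[x+C*p[0]-S*p[1],y+S*p[0]+C*p[1],p[2]])*4+1.5).round().astype(int)
        a,e=.028,.038
        for z in(.006,.051): cv2.polylines(b,[np.array([f(q) for q in((a,e,z),(a,-e,z),(-a,-e,z),(-a,e,z))],np.int32)],True,c,1)
        a=e=.04;cv2.polylines(b,[np.array([f(q) for q in((a,e,.006),(a,-e,.006),(-a,-e,.006),(-a,e,.006))],np.int32)],True,(255,0,255),1)
    U,V=int(4*u),int(4*v);out.append(b[V-180:V+180,U-190:U+190])
cv2.imwrite("pics/c6.png",np.hstack(out))
E
python3 mt.py
```

```text
(no output)
```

View pics/c6.png

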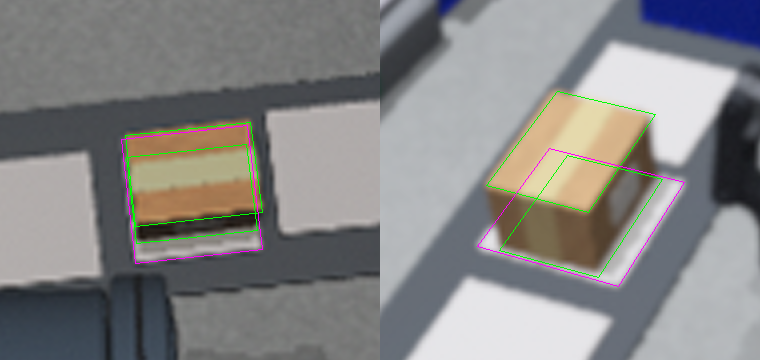

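Green (model at the pad centre) matches the carton's top face within about 1 px in both views, so it is centred to 1–2 mm and squared. The earlier silhouette fit was skewed by the dark front face. On to the roller.

Call:
step_arm(
  targets=[
    [11,-1,-1,0,0,0,1],
    [11,0,0,0,0,0,1],
    [11,0,0,0,0,0,1],
    [11,0,0,0,0,0,1],
    [11,0,0,0,0,0,1],
    [11,0,0,0,0,0,1],
    [0,0,0,0,0,0,1],
    [0,0,0,0,0,0,0.4],
    [0,0,0,0,0,0,0.4],
    [0,0,0,0,0,0,0.4],
  ],
  newtons=30,
)

```text
clock: 10.12
ee_pos: [0.432, 0.0697, 0.1905]
tool_rot: [2.177, 0.099, -2.173]
force: [0.2, 0.1, 0.9]
width: 0.608
```

Call:
step_arm(
  targets=[
    [0,0,0,0,0,0,0.4],
    [0,0,0,0,0,0,0.4],
    [0,0,0,0,0,0,0.4],
    [0,0,0,0,0,0,0.4],
    [0,0,0,0,0,0,0.4],
    [0,0,0,0,0,0,0.4],
    [-20,0,0,0,0,0,0.4],
    [-30,0,0,0,0,0,0.4],
    [-30,0,0,0,0,0,0.4],
    [0,0,0,0,0,0,0.4],
  ],
)

```text
clock: 10.95
ee_pos: [0.4336, 0.0697, 0.2752]
tool_rot: [2.185, 0.099, -2.164]
force: [1.7, -0.3, 0.1]
width: 0.574
```

```bash
python3 -c "
from h import *
plan(.6235,.0985,.27,.0857)"
```

```text
t 10.95 turn 0.3 shift mm [   7.   -12.4 -191.6] toolx [ 9.6e-03  1.0e-04 -1.0e+00] jaw -174.8 q6 -1.66
```

Call:
step_arm(
  targets=[
    [0,-2,-32,0,0,0,0.4],
    [0,-2,-32,0,0,0,0.4],
    [0,-2,-32,0,0,0,0.4],
    [0,-2,-32,0,0,0,0.4],
    [0,-2,-32,0,0,0,0.4],
    [0,-2,-32,0,0,0,0.4],
    [10,0,0,0,0,0,0.4],
    [20,0,0,0,0,0,0.4],
    [20,0,0,0,0,0,0.4],
    [0,0,0,0,0,0,0.4],
  ],
)

```text
clock: 11.78
ee_pos: [0.6189, 0.099, 0.2123]
tool_rot: [2.161, 0.099, -2.188]
force: [-1.3, -0.1, -2.7]
width: 0.578
```

```bash
python3 -c "
from h import *
plan(.6235,.0985,.196,.0857);d=grab('side')
x,y,t=.6240,.0957,.0857;z0=status.state()['ee_pos'][2]-.190
b=cv2.resize(d['image'],None,fx=4,fy=4,interpolation=cv2.INTER_CUBIC)
for part in([cyl(.025,z0,z0)],[cyl(.025,z0+.05,z0+.05)]):
  cv2.polylines(b,[np.array([proj(d,[x+p[0],y+p[1],p[2]])*4+1.5 for p in part[0]]).round().astype(np.int32)],True,(0,255,0),1)
u,v=(4*proj(d,[x,y,.03])).astype(int)
cv2.imwrite('pics/c7.png',b[v-250:v+250,u-250:u+250])"
```

```text
t 11.78 turn 0.3 shift mm [16.2  0.8 -4.7] toolx [-1.220e-02 -6.000e-04 -9.999e-01] jaw -174.8 q6 -1.61
```

View pics/c7.png

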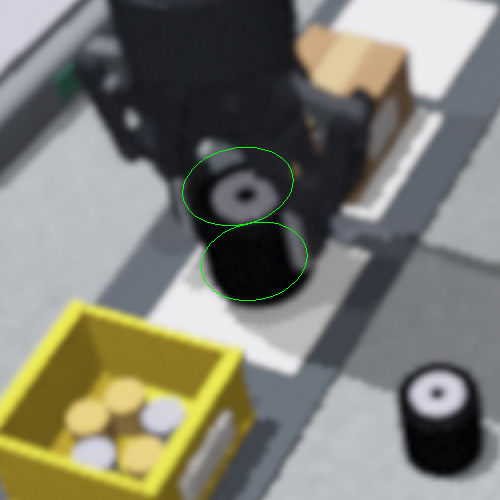

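The roller is held upright over the left pad, close to the predicted outline. Lowering with a small correction.

Call:
step_arm(
  targets=[
    [4,1,-3,0,0,0,0.4],
    [4,0,0,0,0,0,0.4],
    [2,0,0,0,0,0,0.4],
    [0,0,0,0,0,0,0.4],
    [0,0,0,0,0,0,0.4],
    [0,0,0,0,0,0,0.4],
    [0,0,0,0,0,0,0.4],
    [0,0,0,0,0,0,0.4],
    [0,0,0,0,0,0,0.4],
    [0,0,0,0,0,0,0.4],
  ],
)

```text
clock: 12.67
ee_pos: [0.6247, 0.0984, 0.2098]
tool_rot: [2.175, 0.099, -2.175]
force: [-0.6, 0.1, -2.2]
width: 0.572
```

```bash
python3 -c "
from h import *
plan(.6235,.0985,.196,.0857)
for i in range(3): grab('side');s=status.state();print(s['ee_pos'],s['tool_rot'],s['force'])"
```

```text
t 12.67 turn 0.3 shift mm [13.8 -0.2  1.2] toolx [ 2.e-04 -0.e+00 -1.e+00] jaw -174.8 q6 -1.61
[0.62471833 0.09837865 0.20976528] [ 2.17482282  0.09917377 -2.17466645] [-0.40480583  0.29309469 -1.66846588]
[0.62470652 0.0983678  0.20971895] [ 2.17471215  0.09913497 -2.17476447] [-0.98602134  0.23689472 -1.20983692]
[0.6247034  0.09840358 0.20971389] [ 2.17470336  0.09922737 -2.17474492] [-0.45577061  0.60202746 -1.62164138]
```

Call:
step_arm(
  targets=[
    [4,0,1,0,0,0,0.4],
    [4,0,0,0,0,0,0.4],
    [3,0,0,0,0,0,0.4],
    [1,0,0,0,0,0,0.4],
    [1,0,0,0,0,0,0.4],
    [0.5,0,0,0,0,0,0.4],
    [0,0,0,0,0,0,0.4],
    [0,0,0,0,0,0,0.4],
    [0,0,0,0,0,0,0.4],
    [0,0,0,0,0,0,0.4],
  ],
)

```text
clock: 13.65
ee_pos: [0.6235, 0.0983, 0.1968]
tool_rot: [2.174, 0.099, -2.175]
force: [-4.7, -0.8, 4.8]
width: 0.573
```

Call:
step_arm(
  targets=[
    [0,0,0,0,0,0,1],
    [0,0,0,0,0,0,1],
    [0,0,0,0,0,0,1],
    [0,0,0,0,0,0,1],
    [0,0,0,0,0,0,1],
    [0,0,0,0,0,0,1],
    [-20,0,0,0,0,0,1],
    [-30,0,0,0,0,0,1],
    [-25,0,0,0,0,0,1],
    [0,0,0,0,0,0,1],
  ],
)

```text
clock: 14.48
ee_pos: [0.6258, 0.0984, 0.2783]
tool_rot: [2.187, 0.099, -2.162]
force: [2.2, 1.0, 1.1]
width: 1.001
```

```bash
python3 -c "
from h import *
plan(.4235,-.0745,.27,.0857)"
```

```text
t 14.48 turn 0.3 shift mm [  5.9 155.  216.5] toolx [ 1.160e-02  6.000e-04 -9.999e-01] jaw -174.8 q6 -1.61
```

Call:
step_arm(
  targets=[
    [0,19.4,27,0,0,0,1],
    [0,19.4,27,0,0,0,1],
    [0,19.4,27,0,0,0,1],
    [0,19.4,27,0,0,0,1],
    [0,19.4,27,0,0,0,1],
    [0,19.4,27,0,0,0,1],
    [0,19.4,27,0,0,0,1],
    [0,19.4,27,0,0,0,1],
    [0,0,0,0,0,0,1],
    [0,0,0,0,0,0,1],
  ],
)

```text
clock: 15.32
ee_pos: [0.4219, -0.0767, 0.271]
tool_rot: [2.177, 0.096, -2.176]
force: [0.1, 0.8, 0.4]
width: 1.001
```

```bash
cat > ov.py <<'E'
from h import *
def ov(name,parts,tops,sides,out,half=95,S=4):
    o=[]
    for n,(x,y) in(("top",tops),("side",sides)):
        d=grab(n);b=cv2.resize(d['image'],None,fx=S,fy=S,interpolation=cv2.INTER_CUBIC)
        for p in parts: cv2.polylines(b,[np.array([proj(d,[x+q[0],y+q[1],q[2]])*S+1.5 for q in p]).round().astype(np.int32)],True,(0,255,0),1)
        u,v=(S*proj(d,[x,y,.02])).astype(int);h=half*2
        b=cv2.copyMakeBorder(b,400,400,400,400,0);u+=400;v+=400
        o.append(b[v-h:v+h,u-h:u+h])
    cv2.imwrite(out,np.hstack(o))
E
python3 -c "
from ov import *
plan(.4235,-.0745,.195,.0857)
ov('roller',[cyl(.025,.006,.006)[:40],cyl(.025,.056,.056)[:40],cyl(.009,.056,.056)[:40]],(.6244,.1005),(.624,.0957),'pics/c8.png')"
```

```text
t 15.32 turn 0.1 shift mm [76.  -2.  -1.7] toolx [ 6.e-04  1.e-04 -1.e+00] jaw -174.9 q6 -2.0
```

View pics/c8.png

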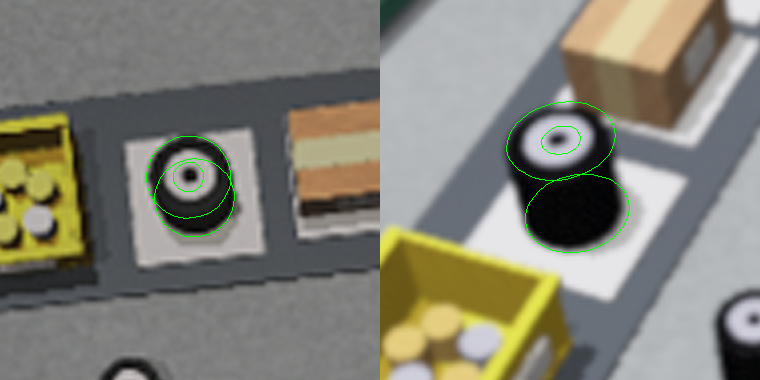

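The roller stands within about 1 mm of the left pad's centre in both views. Next the hub.

Call:
step_arm(
  targets=[
    [12,-2,-1.5,0,0,0,1],
    [12,0,0,0,0,0,1],
    [12,0,0,0,0,0,1],
    [12,0,0,0,0,0,1],
    [12,0,0,0,0,0,1],
    [10,0,0,0,0,0,1],
    [0,0,0,0,0,0,1],
    [0,0,0,0,0,0,0.2],
    [0,0,0,0,0,0,0.2],
    [0,0,0,0,0,0,0.2],
  ],
  newtons=30,
)

```text
clock: 16.25
ee_pos: [0.4247, -0.0738, 0.2022]
tool_rot: [2.176, 0.099, -2.172]
force: [-0.3, 0.0, 1.2]
width: 0.602
```

Call:
step_arm(
  targets=[
    [0,0,0,0,0,0,0.2],
    [0,0,0,0,0,0,0.2],
    [0,0,0,0,0,0,0.2],
    [0,0,0,0,0,0,0.2],
    [0,0,0,0,0,0,0.2],
    [0,0,0,0,0,0,0.2],
    [0,0,0,0,0,0,0.2],
    [0,0,0,0,0,0,0.2],
    [0,0,0,0,0,0,0.2],
    [0,0,0,0,0,0,0.2],
  ],
)

```text
clock: 17.08
ee_pos: [0.4245, -0.074, 0.2023]
tool_rot: [2.176, 0.098, -2.173]
force: [0.0, 0.5, 5.8]
width: 0.387
```

Call:
step_arm(
  targets=[
    [-20,0,0,0,0,0,0.2],
    [-30,0,0,0,0,0,0.2],
    [-30,0,0,0,0,0,0.2],
    [0,0,0,0,0,0,0.2],
    [0,0,0,0,0,0,0.2],
    [0,0,0,0,0,0,0.2],
    [0,0,0,0,0,0,0.2],
    [0,0,0,0,0,0,0.2],
    [0,0,0,0,0,0,0.2],
    [0,0,0,0,0,0,0.2],
  ],
)

```text
clock: 17.92
ee_pos: [0.4237, -0.0737, 0.2801]
tool_rot: [2.173, 0.1, -2.177]
force: [-0.9, 0.6, -1.9]
width: 0.388
```

```bash
python3 -c "
from h import *
plan(.654,-.093,.27,.0857)"
```

```text
t 17.92 turn 0.3 shift mm [   9.6   39.  -227.9] toolx [-2.e-03  7.e-04 -1.e+00] jaw -174.8 q6 -1.99
```

Call:
step_arm(
  targets=[
    [0,5.6,-33,0,0,0,0.2],
    [0,5.6,-33,0,0,0,0.2],
    [0,5.6,-33,0,0,0,0.2],
    [0,5.6,-33,0,0,0,0.2],
    [0,5.6,-33,0,0,0,0.2],
    [0,5.6,-33,0,0,0,0.2],
    [0,5.4,-30,0,0,0,0.2],
    [10,0,0,0,0,0,0.2],
    [20,0,0,0,0,0,0.2],
    [20,0,0,0,0,0,0.2],
  ],
)

```text
clock: 18.75
ee_pos: [0.6556, -0.092, 0.2303]
tool_rot: [2.175, 0.099, -2.174]
force: [0.2, 0.8, -1.0]
width: 0.387
```

Call:
step_arm(
  targets=[
    [0,0,0,0,0,0,0.2],
    [0,0,0,0,0,0,0.2],
    [0,0,0,0,0,0,0.2],
    [0,0,0,0,0,0,0.2],
    [0,0,0,0,0,0,0.2],
    [0,0,0,0,0,0,0.2],
    [0,0,0,0,0,0,0.2],
    [0,0,0,0,0,0,0.2],
    [0,0,0,0,0,0,0.2],
    [0,0,0,0,0,0,0.2],
  ],
)

```text
clock: 19.58
ee_pos: [0.6546, -0.0919, 0.2313]
tool_rot: [2.175, 0.099, -2.175]
force: [-0.2, -0.8, -1.1]
width: 0.385
```

```bash
python3 -c "
from h import *
plan(.654,-.093,.208,.0857)"
```

```text
t 19.58 turn 0.3 shift mm [23.3  1.1  0.7] toolx [ 0. -0. -1.] jaw -174.8 q6 -1.9
```

Call:
step_arm(
  targets=[
    [8,1,0.5,0,0,0,0.2],
    [7,0,0,0,0,0,0.2],
    [4,0,0,0,0,0,0.2],
    [2,0,0,0,0,0,0.2],
    [1,0,0,0,0,0,0.2],
    [1,0,0,0,0,0,0.2],
    [0,0,0,0,0,0,0.2],
    [0,0,0,0,0,0,0.2],
    [0,0,0,0,0,0,0.2],
    [0,0,0,0,0,0,0.2],
  ],
)

```text
clock: 20.42
ee_pos: [0.6545, -0.093, 0.2084]
tool_rot: [2.175, 0.099, -2.174]
force: [-0.1, -0.1, -0.4]
width: 0.391
```

Call:
step_arm(
  targets=[
    [0.5,0,0,0,0,0,0.2],
    [0.5,0,0,0,0,0,0.2],
    [0,0,0,0,0,0,0.2],
    [0,0,0,0,0,0,0.2],
    [0,0,0,0,0,0,0.2],
    [0,0,0,0,0,0,0.2],
    [0,0,0,0,0,0,0.2],
    [0,0,0,0,0,0,0.2],
    [0,0,0,0,0,0,0.2],
    [0,0,0,0,0,0,0.2],
  ],
)

```text
clock: 21.25
ee_pos: [0.6544, -0.093, 0.2084]
tool_rot: [2.176, 0.099, -2.173]
force: [-2.5, -0.4, 5.6]
width: 0.389
```

Contact. Release, rise and go to the bearing.

Call:
step_arm(
  targets=[
    [0,0,0,0,0,0,1],
    [0,0,0,0,0,0,1],
    [0,0,0,0,0,0,1],
    [0,0,0,0,0,0,1],
    [0,0,0,0,0,0,1],
    [0,0,0,0,0,0,1],
    [-20,0,0,0,0,0,1],
    [-30,0,0,0,0,0,1],
    [-15,0,0,0,0,0,1],
    [0,0,0,0,0,0,1],
  ],
)

```text
clock: 22.08
ee_pos: [0.6559, -0.0933, 0.2779]
tool_rot: [2.183, 0.096, -2.164]
force: [1.3, 0.4, 0.6]
width: 0.999
```

```bash
python3 -c "
from h import *
plan(.431,-.2345,.23,.0857)"
```

```text
t 22.08 turn 0.3 shift mm [ 46.1 121.3 236.5] toolx [ 0.0091 -0.0022 -1.    ] jaw -174.8 q6 -1.9
```

Call:
step_arm(
  targets=[
    [0,15,29.5,0,0,0,1],
    [0,15,29.5,0,0,0,1],
    [0,15,29.5,0,0,0,1],
    [0,15,29.5,0,0,0,1],
    [0,15,29.5,0,0,0,1],
    [0,15,29.5,0,0,0,1],
    [20,15,29.5,0,0,0,1],
    [20,15,29.5,0,0,0,1],
    [0,0,0,0,0,0,1],
    [0,0,0,0,0,0,1],
  ],
)

```text
clock: 22.92
ee_pos: [0.4275, -0.2336, 0.2289]
tool_rot: [2.173, 0.1, -2.184]
force: [0.4, -0.0, 0.2]
width: 1.0
```

```bash
python3 -c "
from ov import *
plan(.431,-.2345,.175,.0857)
ov('hub',[cyl(.03,.006,.006)[:40],cyl(.017,.058,.058)[:40]],(.6547,-.0915),(.6548,-.0948),'pics/c9.png')"
```

```text
t 22.92 turn 0.1 shift mm [53.9  1.4 -3.7] toolx [-0.0051  0.004  -1.    ] jaw -175.0 q6 -2.3
```

View pics/c9.png

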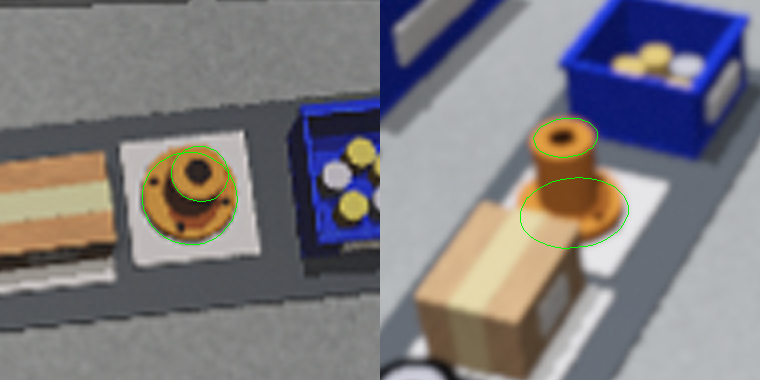

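The hub is flange down within about 1–2 mm of the right pad's centre. Now down to the bearing.

Call:
step_arm(
  targets=[
    [10,1.4,-3,0,0,0,1],
    [10,0,0,0,0,0,1],
    [10,0,0,0,0,0,1],
    [10,0,0,0,0,0,1],
    [6,0,0,0,0,0,1],
    [0,0,0,0,0,0,1],
    [0,0,0,0,0,0,1],
    [0,0,0,0,0,0,1],
    [0,0,0,0,0,0,1],
    [0,0,0,0,0,0,1],
  ],
)

```text
clock: 23.85
ee_pos: [0.4336, -0.2353, 0.187]
tool_rot: [2.176, 0.098, -2.173]
force: [-0.2, -0.4, -0.2]
width: 1.002
```

```bash
python3 -c "
from h import *
plan(.431,-.2345,.174,.0857)
a=grab('side')
u,v=proj(a,[.431,-.2345,.02]).astype(int)
cv2.imwrite('pics/c10.png',cv2.resize(a['image'][v-60:v+60,u-70:u+70],None,fx=5,fy=5,interpolation=cv2.INTER_CUBIC))"
```

```text
t 23.85 turn 0.3 shift mm [13.  -1.   2.5] toolx [ 1.2e-03 -9.0e-04 -1.0e+00] jaw -174.8 q6 -2.3
```

View pics/c10.png

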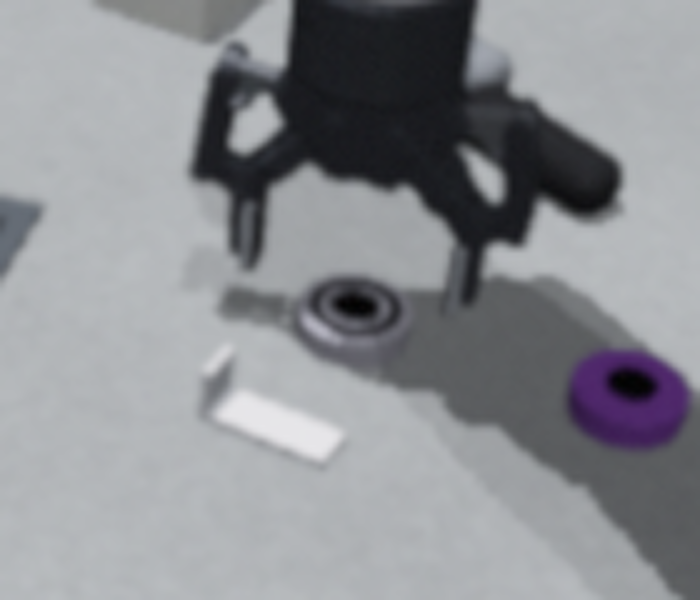

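The open jaws straddle the steel bearing (350,315 in the crop), with the bracket and the purple ring clear.

Call:
step_arm(
  targets=[
    [5,-1,2,0,0,0,1],
    [5,0,0,0,0,0,1],
    [2.5,0,0,0,0,0,1],
    [0,0,0,0,0,0,1],
    [0,0,0,0,0,0,1],
    [0,0,0,0,0,0,0.45],
    [0,0,0,0,0,0,0.45],
    [0,0,0,0,0,0,0.45],
    [0,0,0,0,0,0,0.45],
    [0,0,0,0,0,0,0.45],
  ],
  newtons=30,
)

```text
clock: 24.73
ee_pos: [0.4315, -0.2344, 0.1743]
tool_rot: [2.175, 0.098, -2.173]
force: [-0.1, 0.3, 1.7]
width: 0.578
```

Call:
step_arm(
  targets=[
    [0,0,0,0,0,0,0.45],
    [0,0,0,0,0,0,0.45],
    [0,0,0,0,0,0,0.45],
    [0,0,0,0,0,0,0.45],
    [0,0,0,0,0,0,0.45],
    [-1,0,0,0,0,0,0.45],
    [-2,0,0,0,0,0,0.45],
    [-3,0,0,0,0,0,0.45],
    [-4,0,0,0,0,0,0.45],
    [0,0,0,0,0,0,0.45],
  ],
)

```text
clock: 25.57
ee_pos: [0.4313, -0.2343, 0.1842]
tool_rot: [2.175, 0.099, -2.174]
force: [1.0, -0.3, -0.9]
width: 0.577
```

```bash
python3 -c "
from h import *
plan(.431,-.2345,.27,.0857);print(status.state()['force'])
a=grab('side')
u,v=proj(a,[.431,-.2345,.02]).astype(int)
cv2.imwrite('pics/c11.png',cv2.resize(a['image'][v-40:v+40,u-50:u+50],None,fx=6,fy=6,interpolation=cv2.INTER_CUBIC))"
```

```text
t 25.57 turn 0.3 shift mm [-85.8   0.2   0.3] toolx [ 4.e-04 -2.e-04 -1.e+00] jaw -174.8 q6 -2.3
[ 1.03602361 -0.28839702 -0.89527533]
```

View pics/c11.png

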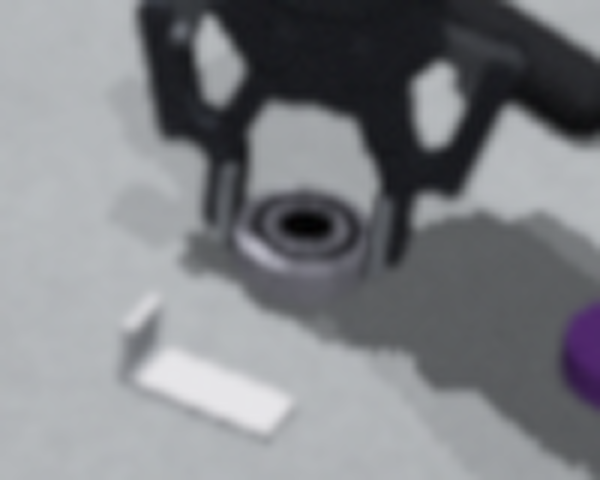

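The bearing is lifted level in the jaws (crop 305,228), having moved up about 5 px as expected.

Call:
step_arm(
  targets=[
    [-15,0,0,0,0,0,0.45],
    [-25,0,0,0,0,0,0.45],
    [-25,0,0,0,0,0,0.45],
    [-20,0,0,0,0,0,0.45],
    [0,0,0,0,0,0,0.45],
    [0,0,0,0,0,0,0.45],
    [0,0,0,0,0,0,0.45],
    [0,0,0,0,0,0,0.45],
    [0,0,0,0,0,0,0.45],
    [0,0,0,0,0,0,0.45],
  ],
)

```text
clock: 26.45
ee_pos: [0.4307, -0.2339, 0.2672]
tool_rot: [2.173, 0.101, -2.178]
force: [-0.3, -0.1, -1.5]
width: 0.575
```

```bash
python3 -c "
from h import *
plan(.6395,-.0005,.27,.0857)"
```

```text
t 26.45 turn 0.3 shift mm [  -2.9 -214.6 -228. ] toolx [-0.0023  0.0017 -1.    ] jaw -174.8 q6 -2.3
```

Call:
step_arm(
  targets=[
    [0,-10,-11,0,0,0,0.45],
    [0,-24,-25,0,0,0,0.45],
    [0,-27,-29,0,0,0,0.45],
    [0,-27,-29,0,0,0,0.45],
    [0,-27,-29,0,0,0,0.45],
    [0,-27,-29,0,0,0,0.45],
    [0,-27,-29,0,0,0,0.45],
    [0,-25,-26,0,0,0,0.45],
    [0,-16,-16,0,0,0,0.45],
    [0,-4,-5,0,0,0,0.45],
  ],
)

```text
clock: 27.28
ee_pos: [0.6403, 0.0032, 0.2673]
tool_rot: [2.173, 0.106, -2.173]
force: [0.1, -0.7, -1.3]
width: 0.583
```

Call:
step_arm(
  targets=[
    [5,0,0,0,0,0,0.45],
    [10,0,0,0,0,0,0.45],
    [10,0,0,0,0,0,0.45],
    [3,0,0,0,0,0,0.45],
    [0,0,0,0,0,0,0.45],
    [0,0,0,0,0,0,0.45],
    [0,0,0,0,0,0,0.45],
    [0,0,0,0,0,0,0.45],
    [0,0,0,0,0,0,0.45],
    [0,0,0,0,0,0,0.45],
  ],
)

```text
clock: 28.12
ee_pos: [0.639, -0.0004, 0.2414]
tool_rot: [2.176, 0.099, -2.173]
force: [0.2, 0.0, -1.7]
width: 0.576
```

```bash
python3 -c "
from h import *
plan(.6395,-.0005,.225,.0857)
d=grab('side');S=5
b=cv2.resize(d['image'],None,fx=S,fy=S,interpolation=cv2.INTER_CUBIC)
e=status.state()['ee_pos'];z=e[2]-.174+.015
for zz in(z,z-.015): cv2.polylines(b,[np.array([proj(d,[e[0]+.0007,e[1]-.002+0,0]+np.array([q[0],q[1],zz]))*S+2 for q in cyl(.026,0,0)[:40]]).round().astype(np.int32)],True,(0,255,0),1)
u,v=(S*proj(d,[.64,0,.05])).astype(int)
cv2.imwrite('pics/c12.png',b[v-250:v+250,u-280:u+280])"
```

```text
t 28.12 turn 0.3 shift mm [16.4  0.1 -0.5] toolx [ 1.1e-03 -1.0e-04 -1.0e+00] jaw -174.8 q6 -1.77
```

View pics/c12.png

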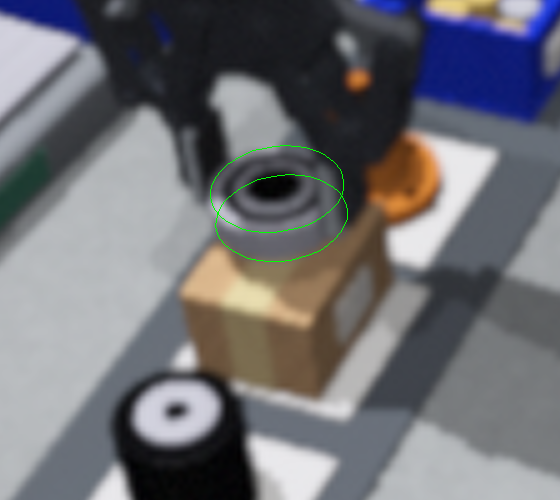

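The bearing is level above the carton and matches the prediction. I'll lower it slowly.

Call:
step_arm(
  targets=[
    [4,0,0,0,0,0,0.45],
    [4,0,0,0,0,0,0.45],
    [3,0,0,0,0,0,0.45],
    [1,0,0,0,0,0,0.45],
    [1,0,0,0,0,0,0.45],
    [0.5,0,0,0,0,0,0.45],
    [0.5,0,0,0,0,0,0.45],
    [0,0,0,0,0,0,0.45],
    [0,0,0,0,0,0,0.45],
    [0,0,0,0,0,0,0.45],
  ],
)

```text
clock: 29.0
ee_pos: [0.6388, -0.0004, 0.2269]
tool_rot: [2.175, 0.099, -2.174]
force: [-0.3, 0.8, -2.4]
width: 0.579
```

Call:
step_arm(
  targets=[
    [0.5,0,0,0,0,0,0.45],
    [0.5,0,0,0,0,0,0.45],
    [0,0,0,0,0,0,0.45],
    [0,0,0,0,0,0,0.45],
    [0,0,0,0,0,0,0.45],
    [0,0,0,0,0,0,0.45],
    [0,0,0,0,0,0,0.45],
    [0,0,0,0,0,0,0.45],
    [0,0,0,0,0,0,0.45],
    [0,0,0,0,0,0,0.45],
  ],
)

```text
clock: 29.83
ee_pos: [0.6388, -0.0003, 0.2257]
tool_rot: [2.175, 0.099, -2.175]
force: [-0.4, 0.6, -1.9]
width: 0.581
```

Call:
step_arm(
  targets=[
    [0.5,0,0,0,0,0,0.45],
    [0,0,0,0,0,0,0.45],
    [0.5,0,0,0,0,0,0.45],
    [0,0,0,0,0,0,0.45],
    [0,0,0,0,0,0,0.45],
    [0,0,0,0,0,0,0.45],
    [0,0,0,0,0,0,0.45],
    [0,0,0,0,0,0,0.45],
    [0,0,0,0,0,0,0.45],
    [0,0,0,0,0,0,0.45],
  ],
)

```text
clock: 30.67
ee_pos: [0.6388, -0.0003, 0.2253]
tool_rot: [2.175, 0.099, -2.174]
force: [-2.1, 0.4, 5.0]
width: 0.581
```

Contact at 5 N. I'll release gently.

Call:
step_arm(
  targets=[
    [0,0,0,0,0,0,0.62],
    [0,0,0,0,0,0,0.66],
    [0,0,0,0,0,0,0.7],
    [0,0,0,0,0,0,0.8],
    [0,0,0,0,0,0,0.9],
    [0,0,0,0,0,0,1],
    [0,0,0,0,0,0,1],
    [0,0,0,0,0,0,1],
    [0,0,0,0,0,0,1],
    [0,0,0,0,0,0,1],
  ],
)

```text
clock: 31.5
ee_pos: [0.6388, -0.0003, 0.2247]
tool_rot: [2.175, 0.099, -2.175]
force: [-1.1, 0.0, -0.2]
width: 1.003
```

Call:
step_arm(
  targets=[
    [-10,0,0,0,0,0,1],
    [-20,0,0,0,0,0,1],
    [-30,0,0,0,0,0,1],
    [-30,0,0,0,0,0,1],
    [0,0,35,0,0,0,1],
    [0,0,35,0,0,0,1],
    [0,0,35,0,0,0,1],
    [0,0,35,0,0,0,1],
    [0,0,35,0,0,0,1],
    [0,0,35,0,0,0,1],
  ],
)

```text
clock: 32.33
ee_pos: [0.428, -0.0195, 0.3155]
tool_rot: [2.176, 0.099, -2.173]
force: [0.4, -0.5, 0.5]
width: 1.003
```

Call:
step_arm(
  targets=[
    [0,0,20,0,0,0,1],
    [0,0,20,0,0,0,1],
    [0,0,0,0,0,0,1],
    [0,0,0,0,0,0,1],
    [0,0,0,0,0,0,1],
    [0,0,0,0,0,0,1],
    [0,0,0,0,0,0,1],
    [0,0,0,0,0,0,1],
    [0,0,0,0,0,0,1],
    [0,0,0,0,0,0,1],
  ],
)

```text
clock: 33.17
ee_pos: [0.3901, -0.0231, 0.3146]
tool_rot: [2.174, 0.1, -2.175]
force: [-0.8, -0.3, -0.9]
width: 0.998
```

```bash
python3 -c "
from ov import *
sq=[(.028,.038),(.028,-.038),(-.028,-.038),(-.028,.038)];c,s=np.cos(.0857),np.sin(.0857)
B=[[c*a-s*b,s*a+c*b,.051] for a,b in sq]
print(status.state()['ee_pos'])
ov('x',[B,cyl(.026,.066,.066)[:40]],(.6394,0),(.6391,-.0027),'pics/c13.png')"
```

```text
[ 0.39008136 -0.02307049  0.31456814]
```

View pics/c13.png

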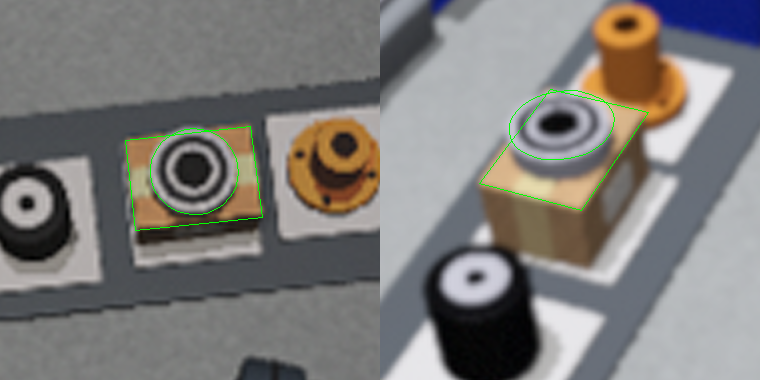

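The bearing lies flat in the middle of the carton (left view 193,170), and the outlines agree in both views. All parts are released and the arm is clear, so I'll hand in.

```bash
python3 -c "
from h import *
print(ticket.sign_off())"
```

```text
the job is handed in; nothing more can be done
None
```

The repair kit is set out and handed in at about 33 s of robot time, well inside the 112 s limit. The parts went down in the order asked:
- **Carton:** on the middle pad, squared up with it.
- **Black roller (the larger one):** standing upright on the left pad, next to the yellow bin.
- **Orange hub:** flange down on the right pad, next to the blue bin.
- **Steel bearing:** laid flat in the middle of the carton. I lowered it in 0.5 mm steps until the force showed contact at about 5 N, then opened the jaws.

**Last checks:** model outlines drawn over both camera views agreed to about 1–2 mm for all four parts. Everything was released and the arm had moved clear before sign-off.

**What disagreed:**
- The two cameras differed by about 3–4 mm in y, so I compared each part with its pad within the same camera.
- An early silhouette fit put the carton about 4 mm too far in x and 1.6° off square. The dark front face appeared to skew it; the carton's top face matched the pad centre, with perhaps 1–2 mm left in x, so I left it.
- The bearing's grip width read about 49 mm against its 52 mm diameter; I found no cause, but it was held level and lifted normally.

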